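# Clear the wide hatch, press its push-push latch once, leave it open

### The arm

A 6-joint arm with a two-finger parallel gripper is mounted at the origin on the work surface; the furniture and walls round the work are solid. World frame = base frame: x ahead of the robot, y to its left, z up, the work surface at z = 0. Lengths are in mm, angles in degrees, forces in N, time in s.
With the tool pointing down it reaches from about 275 to 875 mm from the base axis. Payload 12.5 kg.
Tool frame: the origin (TCP) lies on the centre line of the jaws, within the pads' length; the fingertips stand 22 mm ahead of it and the grasp point (between the pads) lies 3 mm ahead of it (ctrl.tips_ahead is the distance from the TCP to the fingertips, in mm); z points along the fingers, y is the direction in which the jaws open and shut (so a half turn about z gives the same grasp; the last joint's range is limited). The gripper opens to 85 mm and grips with 20 to 120 N. Pads are 22 mm wide; open, the fingers measure 114 mm over their backs; the gripper's body (76 mm by 85 mm) begins 54 mm behind the grasp point. The pads swing forward as they close: fully open they stand 13 mm farther back than shut.
Start: joints at [-4.847, 20.094, 94.641, -0, 65.266, -4.847], TCP at [549.986, 0.027, 253.29] pointing down, gripper open.
Joint ranges: [-157.81, 157.81], [-45, 120.19], [0.68, 151.7], [-89.99, 269.99], [4.06, 180], [-164.3, 164.3]. Speed limits (degrees/s): [127.2, 127.2, 159.86, 180, 180, 180].

### API

Orientations are given as [roll, pitch, yaw] about the fixed x, y, z axes, in that order (R = Rz(yaw) Ry(pitch) Rx(roll)).
In Python, from cell import ctrl gives the robot as it stands.
- The arm moves only by the tool play_rows, never from a script. Its argument "series" is a list of rows, each an object of numbers: "tx", "ty", "tz": the shift along the tool's x, y, z in mm; "spin": the turn about the tool's z in degrees; "hand": the finger opening in mm, from 0 to 85.4. A call has 1 to 10 rows; each row is the pose to reach, as a shift and turn from the pose commanded when the call began, along the tool's axes at that moment; what a row does not reach only later rows make up. A row lasts 1/12 s, in which the tool goes at most 41.7 mm and 7.16 degrees, less where a joint would pass 70% of its speed; a pose out of reach is approached as far as the arm can. A call with a gripper value outside its range is refused whole. The fingers move at their own pace and stop on an object; "newtons" is the grip in N (left out, the last holds). Time passes only in rows, so rows that repeat a pose let the fingers close. It gives the time, the measured TCP pose, the force and the opening at its end, in the units of the state.
- ctrl.sense(): the state, without advancing time (a new reading comes with each control period).
- ctrl.read_camera(name): name is "scene" or "side" or "wrist"; returns a dict with "frame" (384x512x3 uint8, blue, green, red), "K" (3x3 intrinsics, pixels), "world_to_cam" (4x4, takes a point from world to camera coordinates); the wrist camera has in their place "hand_eye" (4x4, takes a point from camera to tool coordinates, whose origin is the TCP and whose axes are the flange's). Camera axes: x right, y down, z forward; pixel columns grow to the right and rows downward; lengths in mm; the calibration is good to about 2 mm. A picture is of the moment at which its call begins: read the wrist's pose just before it. There is no depth.
- ctrl.job_done(): hands the job in, once; it reports no verdict.
The state is a dict: "time_s": time; "joint_positions": joint angles; "joint_velocities": joint speeds; "tau": joint torques, N m; "eef_pos": TCP position; "tcp_rot": TCP orientation; "ft_force": force on the tool from outside, world axes, zero at the start; "wrist_torque": the same for the moment, N m; "grip_width": finger opening in mm.
Only numpy, scipy, OpenCV 4.12 (cv2) and the standard library are available. Lean on these libraries where they do the work, as an engineer would, in place of code of your own. Each camera call takes 0.05 s, during which the arm holds its last target.

### The job

Push the low tin of grease along the top of the grey controller, off the wide hatch and onto the empty rimmed deck beside it, without gripping or lifting it. Then press down once on the ribbed pad of the wide hatch with the fingertips and let go, so that its push-push latch releases and the hatch pops up, and leave it standing open. Keep the narrow hatch shut, and do not disturb the other loose things on the bench.

Things in the scene. Friction and masses are not known exactly. Their poses are not given: they have to be found in the camera images.
- unit: Bench controller: low grey case fixed to the bench, 160 (x) by 256 (y) mm (y = -123 to 133), flat top 62 mm above the bench. Origin: centre of its underside; x points from its front (display, sockets; towards the robot) to its back, y to its left, z up. Along the top from left to right: narrow hatch (y = 83 to 125 mm), wide hatch (y = -25 to 75 mm), plain deck. Hatches: same grey plastic, level with the top.
- deck (a point): Centre of the plain deck, the right end of the controller's top, at the top's level, 71 mm right of the controller's origin. Solid and flat, y = -25 to -117 mm of the controller; an aluminium rim 9 mm high and 6 mm thick stands on its front, back and right edges (inner x = -74 to 74 mm), none towards the wide hatch. Blue bins hang over the bench from 0.16 to 0.31 m up, near the deck: cross above them.
- wide_hatch (a joint): Angle of the wide hatch (110 mm deep, 100 mm wide, hinged at its back edge, x = 52 mm of the controller), rad: 0 latched shut, negative pressed in (stop -0.088), 0.75 fully up. Pressing its pad 6 to 7 mm down (about -0.075) takes 6 to 12 N; let go, it rises by a damped spring in 1 to 2 s, its front edge 75 mm up, following the fingertip. Pushed right down again it latches shut.
- wide_hatch_pad (a point): Centre of the ribbed press pad (60 mm wide, 25 mm deep, five low black ribs) on the wide hatch's upper face, 28 mm behind its front edge and midway across it; at the level of the controller's top while shut, and moves with the hatch.
- narrow_hatch (a joint): Opening angle of the narrow hatch, rad, with the same latch: 0 shut; it must stay shut.
- grease_tin: Low round closed tin with a cream wall and grey lid, 72 mm across, 40 mm high, 0.17 to 0.31 kg, standing loose on the wide hatch, sometimes a little over its left edge (it is too light to press it in). Origin: centre of its underside; z up.
- marker: Loose white marker pen with green cap, 111 mm long (its y), 18 mm thick, on the bench at the controller's right end. Origin: centre of its underside.
- blue_cap: Loose blue screw cap, 34 mm across, 14 mm high, on the bench at the controller's right end. Origin: centre of its underside.
- hex_key: Loose hex key, 124 mm long (its y), 34 mm over its short arm, 9 mm thick, on the bench behind the controller. Origin: centre of its underside.
- tape_roll: Loose roll of amber tape lying flat, 100 mm across, 24 mm high, on the bench, well to the right. Origin: centre of its underside.
- screwdriver: Loose screwdriver with red handle, 214 mm long (its y), 31 mm thick, on the bench to the right. Origin: centre of its underside.
Mind the look-alikes: they are no part of the job. Of the things that look like the grease_tin, the larger one is meant.

How it is judged:
By the outcome, as a careful person would: the job done as asked, in the order asked, and still so for the second after the job is handed in, with the robot touching nothing.
It also fails if it takes over 48 s, if anything falls off the work surface, if the arm or the gripper's body presses on something with over 40 N, if the wrist force passes 120 N, or if a joint passes its speed limit or range.

## Working session

There is one attempt and no reset: what is moved stays moved. The work goes in short steps, Python scripts to look and compute and a tool call to move; the robot and the scene stay as the last step left them, time stands still between calls to the robot, and variables do not carry over. Pictures are saved under pics/ and viewed, and the job is handed in when it is done.

Besides the shell and the picture viewer there is one more tool, called after "Emit:" as name([rows], argument=value, ...), one row to a line, values as JSON. play_rows: Moves the arm, as the interface text tells. Its arguments: {"type":"object","properties":{"series":{"type":"array","items":{"type":"object","properties":{"tx":{"type":"number"},"ty":{"type":"number"},"tz":{"type":"number"},"spin":{"type":"number"},"hand":{"type":"number"}}}},"newtons":{"type":"number"}},"required":["series"]}

```bash
mkdir -p pics; python3 - <<'E'
from cell import ctrl
import cv2
print(ctrl.sense())
for n in ["scene","side","wrist"]:
    r=ctrl.read_camera(n); cv2.imwrite(f"pics/{n}0.png",r["frame"])
    for k in r:
        if k!="frame": print(n,k,r[k].round(4).tolist() if hasattr(r[k],'round') else r[k])
E
```

```text
{'time_s': 0.0, 'joint_positions': array([-4.84759983e+00,  2.01252743e+01,  9.46757828e+01, -1.82303454e-03,
        6.52641286e+01, -4.84738781e+00]), 'joint_velocities': array([-0.01675324,  0.04597006,  0.07531205, -0.00053391,  0.10324833,
        0.00899478]), 'tau': array([ 1.33101348e-03, -5.06107914e+01, -2.91406649e+01,  6.01447425e-06,
        4.57781483e-03,  4.96419239e-05]), 'eef_pos': array([5.49709733e+02, 3.95301148e-02, 2.52757187e+02]), 'tcp_rot': array([-1.79934908e+02, -3.85934683e-03,  9.00005495e+01]), 'ft_force': array([-0.16774736,  0.35718688, -0.66500436]), 'wrist_torque': array([-0.02503908, -0.0217379 ,  0.00336528]), 'grip_width': 84.97912159144295}
scene K [[356.7941, 0.0, 255.0771], [0.0, 356.7941, 187.6591], [0.0, 0.0, 1.0]]
scene world_to_cam [[0.5911, -0.8065, -0.0113, -355.2787], [-0.4606, -0.3261, -0.8255, 250.5581], [0.6621, 0.4932, -0.5643, 676.4055], [0.0, 0.0, 0.0, 1.0]]
side K [[470.9752, 0.0, 260.7517], [0.0, 470.9752, 200.2025], [0.0, 0.0, 1.0]]
side world_to_cam [[0.5929, -0.8052, -0.0087, -335.1456], [-0.4913, -0.3532, -0.7962, 258.6606], [0.638, 0.4763, -0.605, 1340.7028], [0.0, 0.0, 0.0, 1.0]]
wrist K [[330.0333, 0.0, 262.7209], [0.0, 330.0333, 190.6165], [0.0, 0.0, 1.0]]
wrist hand_eye [[0.0006, -0.9579, -0.2872, 75.1505], [1.0, 0.0004, 0.0007, -0.1217], [-0.0005, -0.2872, 0.9579, -121.8309], [0.0, 0.0, 0.0, 1.0]]
```

View pics/scene0.png

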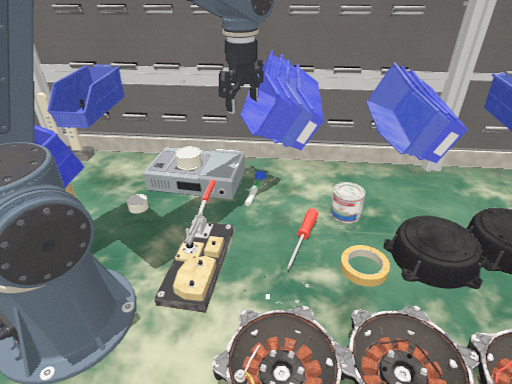

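View pics/side0.png

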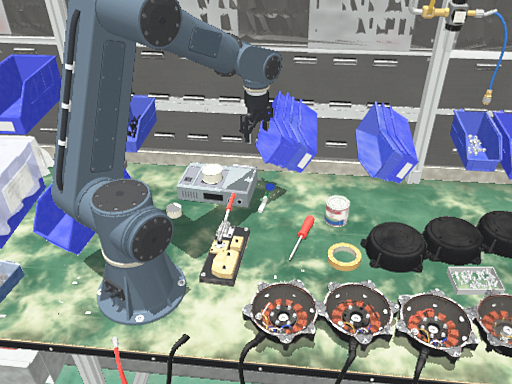

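View pics/wrist0.png

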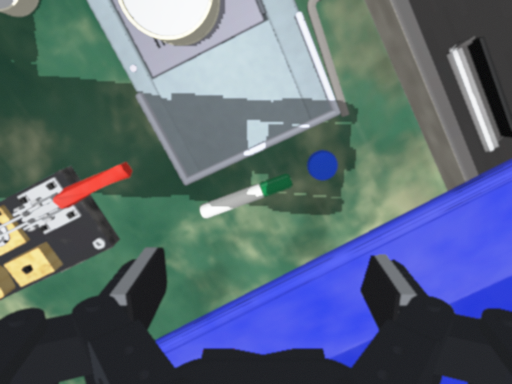

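```bash
cat > h.py <<'E'
from cell import ctrl
import numpy as np, cv2
from scipy.spatial.transform import Rotation as R
def T(s):
    M=np.eye(4); M[:3,:3]=R.from_euler('xyz',s['tcp_rot'],degrees=True).as_matrix(); M[:3,3]=s['eef_pos']; return M
def grab(n,fn=None):
    s=ctrl.sense(); r=ctrl.read_camera(n)
    c2w=T(s)@r['hand_eye'] if n=='wrist' else np.linalg.inv(r['world_to_cam'])
    if fn: cv2.imwrite(fn,r['frame']); np.savez(fn[:-4]+'.npz',K=r['K'],c2w=c2w)
    return r['frame'],r['K'],c2w
def px2w(K,c2w,uv,z):
    d=c2w[:3,:3]@np.linalg.inv(K)@np.array([uv[0],uv[1],1.]); o=c2w[:3,3]
    return o+d*(z-o[2])/d[2]
def proj(K,c2w,P):
    P=np.atleast_2d(P); w=np.linalg.inv(c2w); c=P@w[:3,:3].T+w[:3,3]; q=c@K.T; return q[:,:2]/q[:,2:]
E
python3 - <<'E'
from h import *
s=ctrl.sense(); r=ctrl.read_camera('wrist'); K=r['K'];c=T(s)@r['hand_eye']
print(c[:3,3])
for uv,z in [((187,183),71),((340,113),71),((137,94),71),((172,0),82+20),((322,165),14),((245,195),9),((337,113),62)]: print(uv,z,px2w(K,c,uv,z).round(1))
f=ctrl.read_camera('scene'); c2=np.linalg.inv(f['world_to_cam'])
print(px2w(f['K'],c2,(188,153),102))
im=f['frame'][120:240,120:290]; cv2.imwrite('pics/scz.png',cv2.resize(im,None,fx=4.5,fy=4.5,interpolation=cv2.INTER_CUBIC))
E
```

```text
[549.76726007  75.19589013 374.74395118]
(187, 183) 71 [477.5  -8.3  71. ]
(340, 113) 71 [619.   56.9  71. ]
(137, 94) 71 [438.6  73.2  71. ]
(172, 0) 102 [482.9 139.7 102. ]
(322, 165) 14 [615.8  -3.1  14. ]
(245, 195) 9 [529.1 -39.8   9. ]
(337, 113) 62 [618.3  56.4  62. ]
[473.97700852 138.82914923 102.        ]
```

View pics/scz.png

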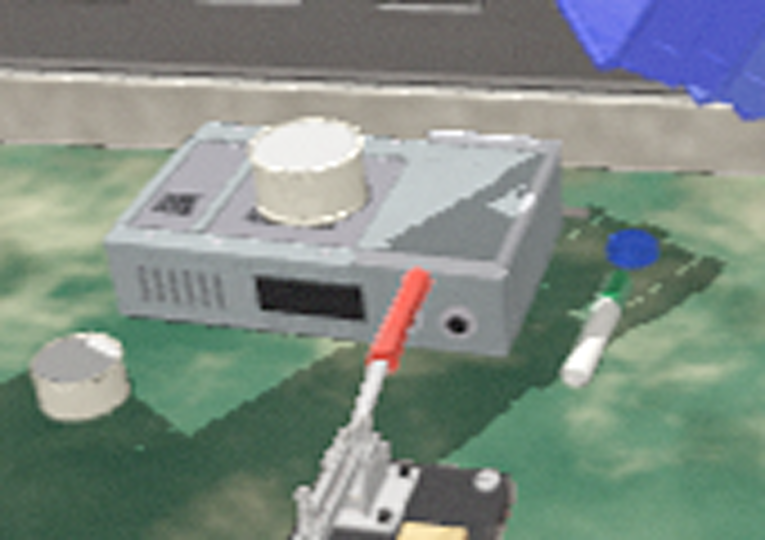

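Emit:
play_rows([
  {"tx": 20, "ty": -16, "tz": -10},
  {"tx": 45, "ty": -35, "tz": -20},
  {"tx": 65, "ty": -50, "tz": -35},
  {"tx": 65, "ty": -50, "tz": -35},
  {"tx": 65, "ty": -50, "tz": -35},
])

```text
validation failed for argument at $.se...
```

```bash
python3 - <<'E'
from h import *
grab('wrist','pics/w1.png')
im=cv2.imread('pics/w1.png'); cv2.imwrite('pics/w1b.png',cv2.resize(im,(798,599),interpolation=cv2.INTER_CUBIC))
E
```

```text
(no output)
```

View pics/w1b.png

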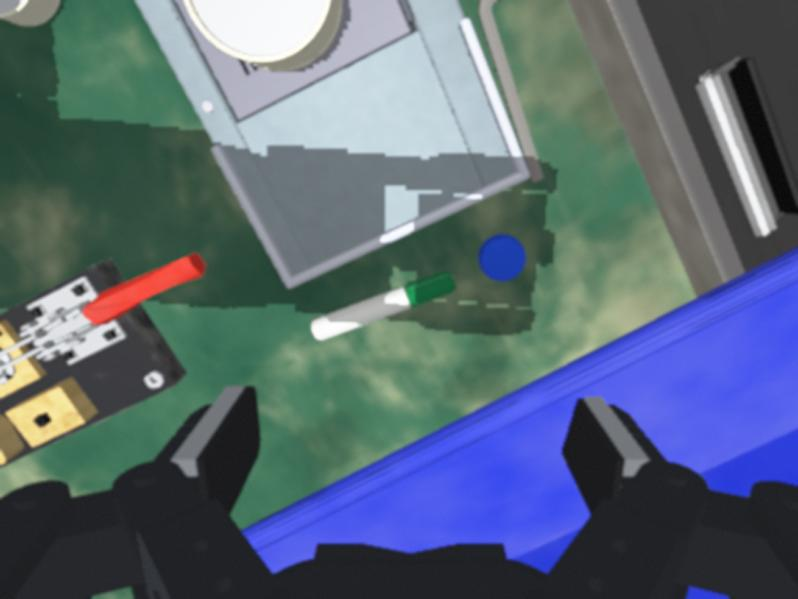

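Emit:
play_rows([
  {"tx": 20, "ty": -16, "tz": -10, "spin": 0, "hand": 85},
  {"tx": 45, "ty": -35, "tz": -20, "spin": 0, "hand": 85},
  {"tx": 65, "ty": -50, "tz": -35, "spin": 0, "hand": 85},
  {"tx": 65, "ty": -50, "tz": -35, "spin": 0, "hand": 85},
  {"tx": 65, "ty": -50, "tz": -35, "spin": 0, "hand": 85},
])

```text
time_s: 0.72
eef_pos: [499.9, 65.7, 289.1]
tcp_rot: [179.9, 0.0, 90.1]
ft_force: [-0.3, -0.2, -0.6]
grip_width: 85.2
```

```bash
python3 - <<'E'
from h import *
grab('wrist','pics/w1.png')
im=cv2.imread('pics/w1.png'); cv2.imwrite('pics/w1b.png',cv2.resize(im,(798,599),interpolation=cv2.INTER_CUBIC))
E
```

```text
(no output)
```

View pics/w1b.png

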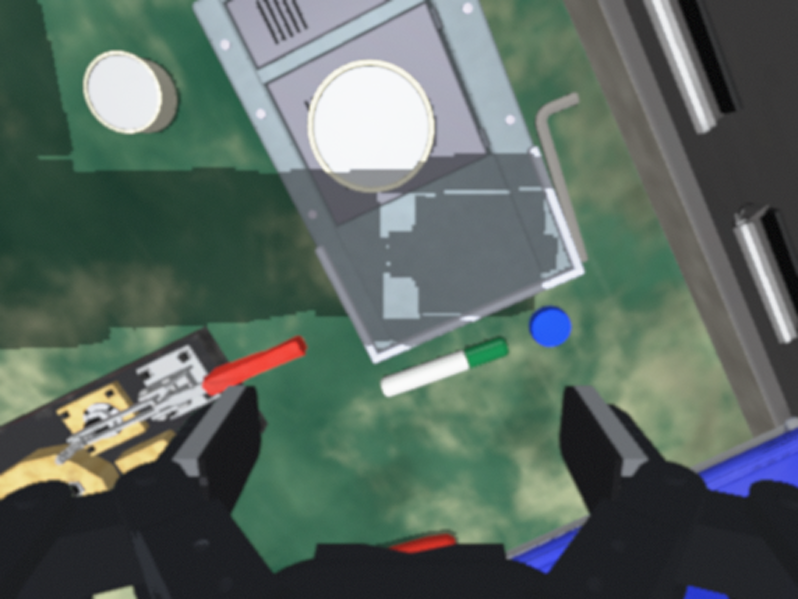

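```bash
cat > fit.py <<'E'
from h import *
from scipy.optimize import least_squares
d=np.load('pics/w1.npz');K=d['K'];c=d['c2w']
s=512/798
px=np.array([[338,226],[490,153],[268,82],[376,362],[582,270]])*s
U=np.array([[-58,-25,62],[52,-25,62],[-58,75,62],[-80,-123,71],[80,-123,71.]])
def pose(p):
    a=p[2]; Rz=np.array([[np.cos(a),-np.sin(a),0],[np.sin(a),np.cos(a),0],[0,0,1]]); return Rz,np.array([p[0],p[1],0])
def f(p):
    Rz,t=pose(p); return (proj(K,c,U@Rz.T+t)-px).ravel()
r=least_squares(f,[498,137,.43]); Rz,t=pose(r.x)
print(r.x,np.degrees(r.x[2]),r.fun.round(1))
u2w=lambda q:Rz@np.array(q,float)+t
w2u=lambda q:Rz.T@(np.array(q)-t)
if __name__=='__main__':
    w=px2w(K,c,np.array([371,126])*s,102); print('tin',w,w2u(w))
    e=px2w(K,c,np.array([434,126])*s,102);print('r',np.linalg.norm(e-w))
    w=px2w(K,c,np.array([303,347])*s,70);print('handle@70',w,w2u(w))
    print('small',px2w(K,c,np.array([122,91])*s,40))
    print('pad',u2w([-30,25,62]),'deck',u2w([0,-71,62]))
    for n in ['scene']:
        fr,K2,c2=grab(n); print(px2w(K2,c2,(188,153),102))
    im=cv2.imread('pics/w1.png')
    Q=[[-58,-25,62],[52,-25,62],[52,75,62],[-58,75,62],[-42.5,-5,62],[-17.5,-5,62],[-17.5,55,62],[-42.5,55,62],[-80,-123,71],[80,-123,71],[80,133,62],[-80,133,62]]
    for q in Q:
        p=proj(K,c,u2w(q))[0]; cv2.circle(im,tuple(int(v) for v in p),2,(0,0,255),-1)
    cv2.imwrite('pics/w1o.png',cv2.resize(im,(798,599)))
E
python3 fit.py
```

```text
[4.94636619e+02 1.34690009e+02 4.43564902e-01] 25.414396816673158 [ 1.1 -0.6 -0.5  0.2 -1.2 -0.3 -1.2  0.8  1.9  0.4]
tin [478.1926995 149.9556592 102.       ] [ -8.30116185  20.84546182 102.        ]
r 35.91051363398958
handle@70 [424.70230454   1.35571402  70.        ] [-120.38862168  -90.41804257   70.        ]
small [307.24875301 173.6936461   40.        ]
pad [456.81074215 144.39583327  62.        ] deck [525.10712855  70.56085779  62.        ]
[473.97700852 138.82914923 102.        ]
```

View pics/w1o.png

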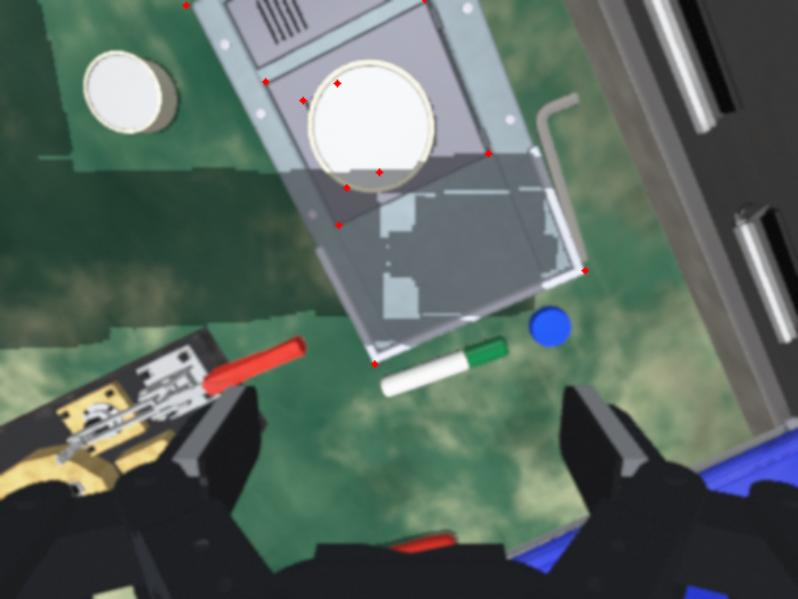

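```bash
python3 - <<'E'
from fit import *
fr,K2,c2=grab('scene')
Q=[[-58,-25,62],[52,-25,62],[52,75,62],[-58,75,62],[-80,-123,71],[80,-123,71],[80,133,62],[-80,133,62],[-80,133,0],[-80,-123,0]]
W=[u2w(q) for q in Q]
a=np.linspace(0,6.28,24); W+= [np.array([478.2+36*np.cos(t_),150+36*np.sin(t_),102]) for t_ in a]
big=cv2.resize(fr[130:220,130:260],None,fx=6,fy=6,interpolation=cv2.INTER_CUBIC)
for w in W:
    p=(proj(K2,c2,w)[0]-[130,130])*6+3; cv2.circle(big,tuple(int(v) for v in p),3,(0,0,255),-1)
cv2.imwrite('pics/sc1.png',big)
E
```

```text
[4.94636619e+02 1.34690009e+02 4.43564902e-01] 25.414396816673158 [ 1.1 -0.6 -0.5  0.2 -1.2 -0.3 -1.2  0.8  1.9  0.4]
```

View pics/sc1.png

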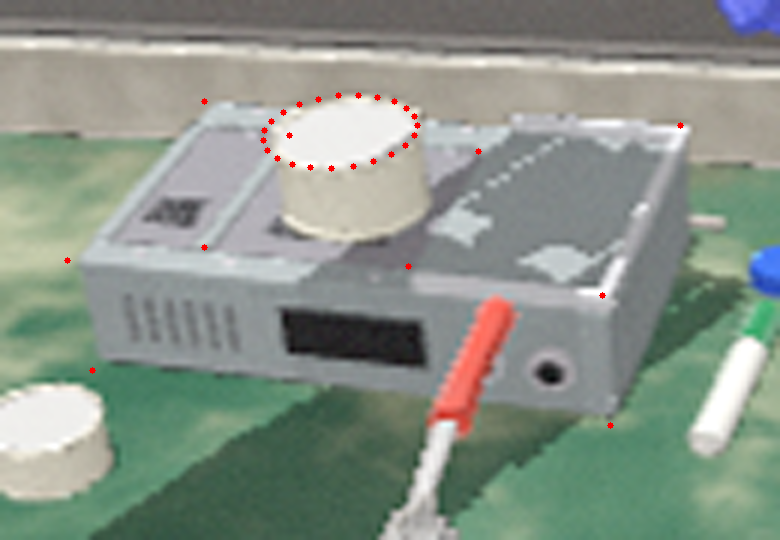

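```bash
python3 - <<'E'
import cv2
im=cv2.imread('pics/w1.png')
cv2.imwrite('pics/z1.png',cv2.resize(im[0:150,110:310],(800,600),interpolation=cv2.INTER_CUBIC))
cv2.imwrite('pics/z2.png',cv2.resize(im[90:240,190:390],(800,600),interpolation=cv2.INTER_CUBIC))
E
```

```text
(no output)
```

View pics/z1.png

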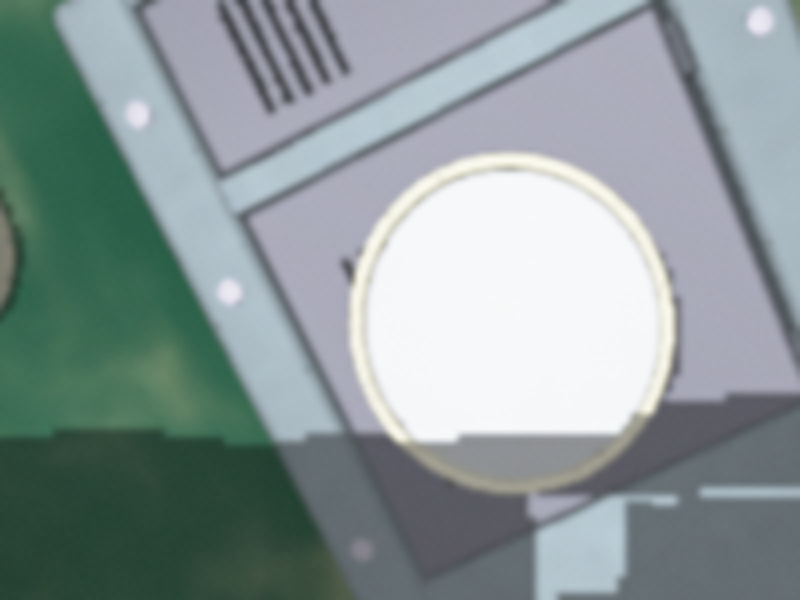

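View pics/z2.png

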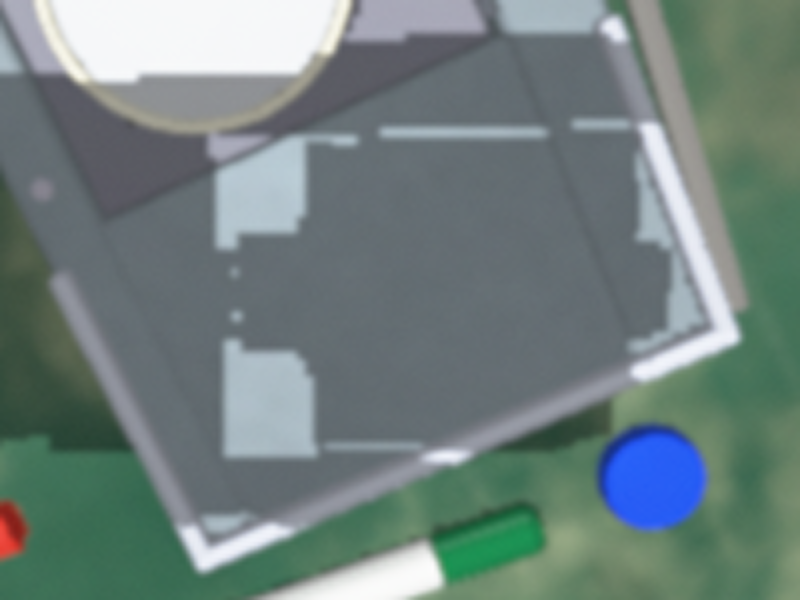

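```bash
python3 - <<'E'
s=open('fit.py').read()
import re
s=s.replace("px=np.array([[338,226],[490,153],[268,82],[376,362],[582,270]])*s","px=np.array([[170.8,53.8],[216.3,144.5],[273.8,2],[313,98.2],[124.5,3.8],[240.8,232.5],[375,175]])")
s=s.replace("U=np.array([[-58,-25,62],[52,-25,62],[-58,75,62],[-80,-123,71],[80,-123,71.]])","U=np.array([[-58,75,62],[-58,-25,62],[52,75,62],[52,-25,62],[-80,133,62],[-80,-123,71],[80,-123,71.]])")
s=s.replace("np.array([371,126])*s","np.array([238,80.3])")
open('fit.py','w').write(s)
E
python3 fit.py
python3 - <<'E'
import sys; sys.path.insert(0,'.')
from fit import *
def g(p):
    Rz,t=pose(p); t=t+[0,0,p[3]]; return (proj(K,c,U@Rz.T+t)-px).ravel()
r=least_squares(g,[498,137,.43,0]);print(r.x,r.fun.round(1))
def g(p):
    Rz,t=pose(p); c3=c.copy(); c3[:3,:3]=R.from_rotvec([p[3],p[4],0]).as_matrix()@c[:3,:3]; return (proj(K,c3,U@Rz.T+t)-px).ravel()
r=least_squares(g,[498,137,.43,0,0]);print(r.x,r.fun.round(1))
E
```

```text
[4.95269597e+02 1.33478967e+02 4.37005031e-01] 25.038543879500843 [ 1.  -0.8  2.   0.8  0.2 -2.   1.4  1.7 -3.5 -0.4 -1.1  1.5  0.2  0.4]
tin [478.17030785 150.41255274 102.        ] [ -8.32558932  22.57911825 102.        ]
r 35.93472189957414
handle@70 [424.70230454   1.35571402  70.        ] [-119.85385117  -89.84069919   70.        ]
small [307.24875301 173.6936461   40.        ]
pad [457.50820262 143.43271361  62.        ] deck [525.3187751   69.15131446  62.        ]
[473.97700852 138.82914923 102.        ]
[4.95269597e+02 1.33478967e+02 4.37005031e-01] 25.038543879500843 [ 1.  -0.8  2.   0.8  0.2 -2.   1.4  1.7 -3.5 -0.4 -1.1  1.5  0.2  0.4]
[ 4.95026763e+02  1.33592829e+02  4.36836110e-01 -3.98365499e+00] [ 1.8 -0.5  2.2  0.1 -0.2 -1.   0.6  1.5 -2.   0.6 -1.1 -0.1 -1.2 -0.5]
[4.80807088e+02 1.37962873e+02 4.38245755e-01 1.12238606e-02
 3.90862194e-02] [ 1.2 -0.8  1.5  0.1 -0.8 -2.5  0.9  1.1 -1.6  0.9 -2.   1.1  0.8  0.9]
```

```bash
python3 - <<'E'
from fit import *
fr,K2,c2=grab('scene')
p2=(np.array([[86,262],[605,290],[688,128],[216,102],[610,412],[106,360],[413,270]])+.5)/6+129.5
U2=np.array([[-80,133,62],[-80,-123,71],[80,-123,71],[80,133,62],[-80,-123,0],[-80,133,0],[-58,-25,62]])
def g(p):
    Rz,t=pose(p);  return (proj(K2,c2,U2@Rz.T+t)-p2).ravel()
r=least_squares(g,[498,137,.43]);print(r.x,r.fun.round(1))
r=least_squares(lambda p:np.r_[f(p),g(p)],[498,137,.43]);print(r.x,r.fun.round(1))
# TCP in both
s=ctrl.sense();print(s['eef_pos'],proj(K2,c2,s['eef_pos']+[0,0,-22]))
cv2.imwrite('pics/tip.png',cv2.resize(fr[0:130,170:340],None,fx=4,fy=4))
E
```

```text
[4.95269597e+02 1.33478967e+02 4.37005031e-01] 25.038543879500843 [ 1.  -0.8  2.   0.8  0.2 -2.   1.4  1.7 -3.5 -0.4 -1.1  1.5  0.2  0.4]
[4.99662166e+02 1.33540898e+02 4.30682249e-01] [-1.5 -1.3  0.6  0.5  0.3 -0.8 -0.1 -0.9  1.   1.7 -0.8  0.6  0.5 -1.2]
[4.95601188e+02 1.33336485e+02 4.36714539e-01] [ 1.3 -0.7  2.3  0.9  0.6 -1.8  1.7  1.9 -3.1 -0.2 -0.8  1.6  0.5  0.6
 -2.6 -0.5 -0.1  1.1 -0.6 -0.4 -1.3 -0.3  0.4  2.3 -1.8  1.5 -0.4 -0.6]
[500.1963239   64.37276441 287.60470866] [[209.14440982  99.36709708]]
```

View pics/tip.png

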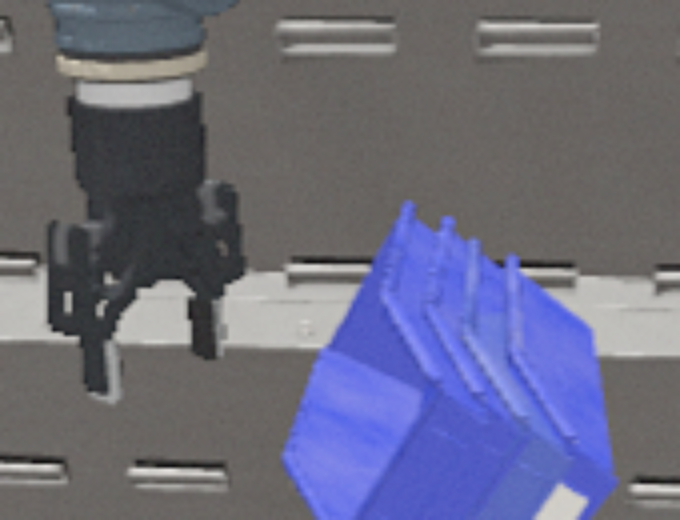

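```bash
python3 - <<'E'
from fit import *
d=np.load('pics/w1.npz');K=d['K'];c1=d['c2w']
# w0 pose
M=np.eye(4);M[:3,:3]=R.from_euler('xyz',[-179.935,-.004,90.0],degrees=True).as_matrix();M[:3,3]=[549.71,.04,252.76]
he=ctrl.read_camera('wrist')['hand_eye'];c0=M@he
k=512/798
def plane(c,a,b):
    ra,rb=[c[:3,:3]@np.linalg.inv(K)@np.array([p[0]*k,p[1]*k,1]) for p in (a,b)]
    n=np.cross(ra,rb);n/=np.linalg.norm(n);return n,n@c[:3,3]
n0,d0=plane(c0,(245,525),(797,248)); n1,d1=plane(c1,(510,553),(797,421))
print(n0,n1)
dr=np.cross(n0,n1);print(dr/np.linalg.norm(dr))
for x in (450,500,550,600,650,700):
    A=np.array([n0[1:],n1[1:]]);b=np.array([d0-n0[0]*x,d1-n1[0]*x]);y,z=np.linalg.solve(A,b);print(x,y,z,w2u([x,y,z]))
for z in (160,200,250,310):
  for p in [(245,525),(797,248)]:
    w=px2w(K,c0,np.array(p)*k,z);print(z,w.round(),w2u(w).round())
fr,K2,c2=grab('scene')
for z in (160,200,310): 
  w=px2w(K2,c2,(242,115),z); print('sc',z,w.round(),w2u(w).round())
cv2.imwrite('pics/bin.png',cv2.resize(fr[30:180,220:350],(780,600*15*6//(13*8)),interpolation=cv2.INTER_CUBIC)[:600])
E
```

```text
[4.95269597e+02 1.33478967e+02 4.37005031e-01] 25.038543879500843 [ 1.  -0.8  2.   0.8  0.2 -2.   1.4  1.7 -3.5 -0.4 -1.1  1.5  0.2  0.4]
[ 0.43561392 -0.75947496  0.48315453] [ 0.36858351 -0.63164465  0.68203463]
[-0.87260161 -0.48803974  0.01958679]
450 -60.61364661868376 251.05100343177634 [-123.16070977 -156.69307192  251.05100343]
500 -32.64900979476759 249.92868174257185 [ -66.02413255 -152.51785273  249.92868174]
550 -4.684372970851415 248.80636005336734 [  -8.88755532 -148.34263353  248.80636005]
600 23.280263853064707 247.6840383641628 [  48.24902191 -144.16741434  247.68403836]
650 51.24490067698095 246.56171667495838 [ 105.38559914 -139.99219514  246.56171667]
700 79.20953750089696 245.43939498575372 [ 162.52217637 -135.81697595  245.43939499]
160 [ 467. -109.  160.] [-128. -208.  160.]
160 [714.  33. 160.] [ 155. -184.  160.]
200 [482. -74. 200.] [-100. -183.  200.]
200 [683.  41. 200.] [ 131. -164.  200.]
250 [502. -32. 250.] [ -64. -152.  250.]
250 [645.  51. 250.] [ 100. -139.  250.]
310 [525.  20. 310.] [ -21. -115.  310.]
310 [599.  62. 310.] [  64. -108.  310.]
sc 160 [665.  94. 160.] [ 137. -108.  160.]
sc 200 [591.  34. 200.] [  45. -131.  200.]
sc 310 [ 387. -130.  310.] [-210. -193.  310.]
```

View pics/bin.png

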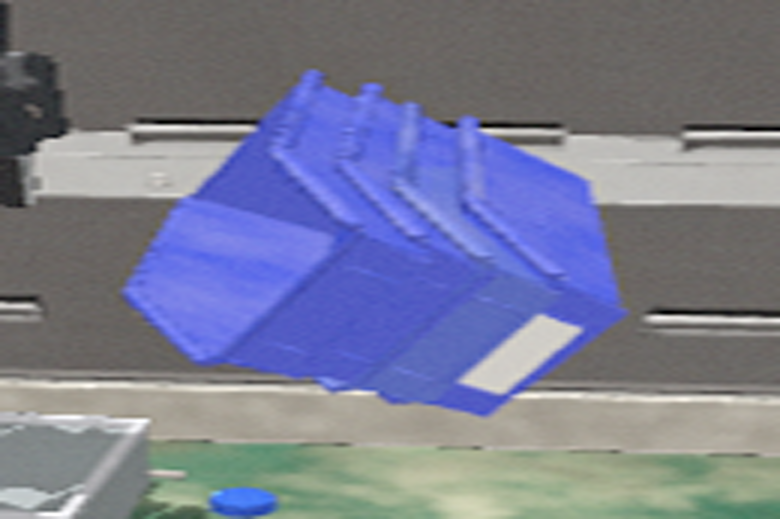

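```bash
cat > mv.py <<'E'
from h import *
a=np.radians(24.9);Ru=np.array([[np.cos(a),-np.sin(a),0],[np.sin(a),np.cos(a),0],[0,0,1]]);tu=np.array([496,133.5,0])
def goto(q,yaw):
    s=ctrl.sense(); w=Ru@np.array(q,float)+tu; M=R.from_euler('xyz',s['tcp_rot'],degrees=True).as_matrix()
    print('now',s['eef_pos'].round(1),'u',(Ru.T@(s['eef_pos']-tu)).round(1),s['tcp_rot'].round(2),'tips',ctrl.tips_ahead,'F',s['ft_force'].round(1),'g',s['grip_width'])
    print('delta tool',(M.T@(w-s['eef_pos'])).round(1),'spin',-(yaw-s['tcp_rot'][2]))
E
python3 -c "
from mv import *
print(Ru.T@(np.array([478.2,150.4,0])-tu))
goto([-9,85,180],115);goto([-9,85,92],115)"
```

```text
[-9.02987821 22.82348132  0.        ]
now [500.1  64.5 287.8] u [-25.3 -64.3 287.8] [-179.95    0.     89.95] tips 22.0 F [-1.   0.6 -0.3] g 85.18294502174659
delta tool [142.3 -48.1 107.8] spin -25.046896004447277
now [500.1  64.5 287.8] u [-25.3 -64.3 287.8] [-179.95    0.     89.95] tips 22.0 F [-1.   0.6 -0.3] g 85.18294502174659
delta tool [142.3 -48.1 195.8] spin -25.046896004447277
```

Emit:
play_rows([
  {"tx": 24, "ty": -8, "tz": 0, "spin": -5, "hand": 40},
  {"tx": 54, "ty": -18, "tz": 10, "spin": -10, "hand": 40},
  {"tx": 84, "ty": -28, "tz": 40, "spin": -15, "hand": 40},
  {"tx": 112, "ty": -38, "tz": 70, "spin": -20, "hand": 40},
  {"tx": 132, "ty": -45, "tz": 95, "spin": -25, "hand": 40},
  {"tx": 142, "ty": -48, "tz": 108, "spin": -25, "hand": 40},
  {"tx": 142, "ty": -48, "tz": 108, "spin": -25, "hand": 40},
  {"tx": 142, "ty": -48, "tz": 108, "spin": -25, "hand": 40},
  {"tx": 142, "ty": -48, "tz": 108, "spin": -25, "hand": 40},
])

```text
time_s: 1.82
eef_pos: [452.9, 206.5, 181.1]
tcp_rot: [179.9, 0.0, 114.9]
ft_force: [0.0, 0.4, 0.7]
grip_width: 39.8
```

```bash
python3 - <<'E'
from mv import *
goto([-9,85,92],115)
f,K,c=grab('wrist'); cv2.imwrite('pics/w2.png',f)
f,K,c=grab('scene'); cv2.imwrite('pics/s2.png',cv2.resize(f[60:210,100:300],(800,600),interpolation=cv2.INTER_CUBIC))
E
```

```text
now [452.9 206.5 181.1] u [ -8.4  84.4 181.1] [1.7993e+02 2.0000e-02 1.1494e+02] tips 22.0 F [0.  0.4 0.7] g 39.81042930933528
delta tool [ 0.6 -0.7 89.1] spin -0.05678176372671828
```

View pics/w2.png

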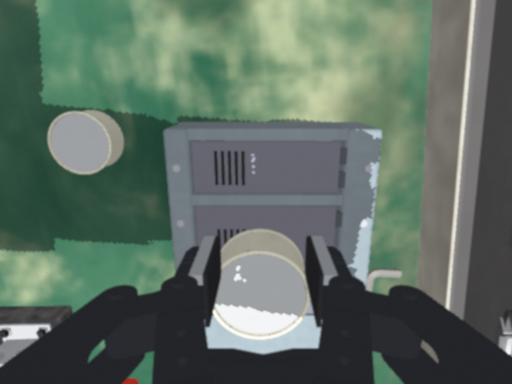

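View pics/s2.png

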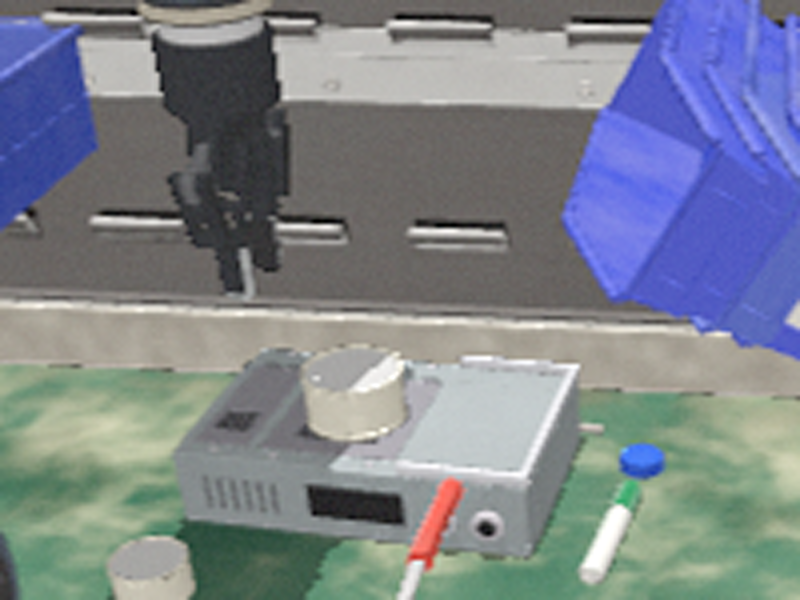

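Emit:
play_rows([
  {"tx": 2, "ty": 0, "tz": 20, "spin": 0, "hand": 40},
  {"tx": 2, "ty": 0, "tz": 45, "spin": 0, "hand": 40},
  {"tx": 2, "ty": 0, "tz": 65, "spin": 0, "hand": 40},
  {"tx": 2, "ty": 0, "tz": 79, "spin": 0, "hand": 40},
  {"tx": 2, "ty": 0, "tz": 86, "spin": 0, "hand": 40},
  {"tx": 2, "ty": 0, "tz": 86, "spin": 0, "hand": 40},
  {"tx": 2, "ty": 0, "tz": 86, "spin": 0, "hand": 40},
  {"tx": 2, "ty": 0, "tz": 86, "spin": 0, "hand": 40},
])

```text
time_s: 2.58
eef_pos: [451.9, 208.9, 95.4]
tcp_rot: [179.9, 0.0, 115.0]
ft_force: [-0.6, -0.1, 0.8]
grip_width: 40.1
```

```bash
python3 - <<'E'
from mv import *
goto([-9,-30,95],115)
f,K,c=grab('wrist'); cv2.imwrite('pics/w3.png',f)
f,K,c=grab('scene'); cv2.imwrite('pics/s3.png',cv2.resize(f[60:210,100:300],(800,600),interpolation=cv2.INTER_CUBIC))
E
```

```text
now [451.9 208.9  95.4] u [-8.3 87.  95.4] [1.7989e+02 1.0000e-02 1.1498e+02] tips 22.0 F [-0.6 -0.1  0.8] g 40.128931538947725
delta tool [-117.    -0.9    0.5] spin -0.021341524965933445
```

View pics/w3.png

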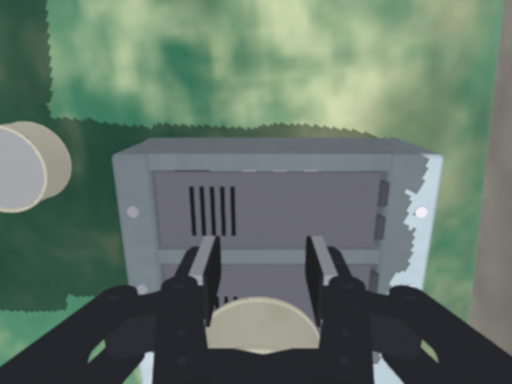

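View pics/s3.png

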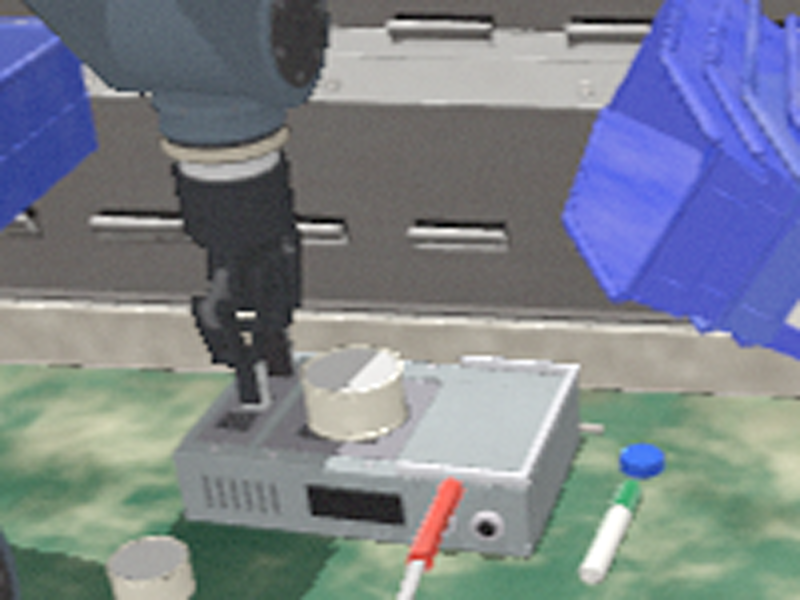

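Emit:
play_rows([
  {"tx": -5, "ty": 0, "tz": 0, "spin": 0, "hand": 40},
  {"tx": -12, "ty": 0, "tz": 0, "spin": 0, "hand": 40},
  {"tx": -18, "ty": 0, "tz": 0, "spin": 0, "hand": 40},
  {"tx": -23, "ty": 0, "tz": 0, "spin": 0, "hand": 40},
  {"tx": -28, "ty": 0, "tz": 0, "spin": 0, "hand": 40},
  {"tx": -35, "ty": 0, "tz": 0, "spin": 0, "hand": 40},
  {"tx": -42, "ty": 0, "tz": 0, "spin": 0, "hand": 40},
  {"tx": -50, "ty": 0, "tz": 0, "spin": 0, "hand": 40},
  {"tx": -57, "ty": 0, "tz": 0, "spin": 0, "hand": 40},
  {"tx": -64, "ty": 0, "tz": 0, "spin": 0, "hand": 40},
])

```text
time_s: 3.52
eef_pos: [478.5, 150.1, 94.3]
tcp_rot: [180.0, -0.0, 115.0]
ft_force: [-0.2, 1.9, 1.4]
grip_width: 39.9
```

```bash
python3 - <<'E'
from mv import *
goto([-9,-30,95],115)
f,K,c=grab('scene'); cv2.imwrite('pics/s4.png',cv2.resize(f[60:210,100:300],(800,600),interpolation=cv2.INTER_CUBIC))
E
```

```text
now [478.5 150.1  94.3] u [-8.8 22.4 94.3] [180.    -0.   114.99] tips 22.0 F [-0.2  1.9  1.4] g 39.92307234605766
delta tool [-52.4  -0.3  -0.7] spin -0.010629501242434003
```

View pics/s4.png

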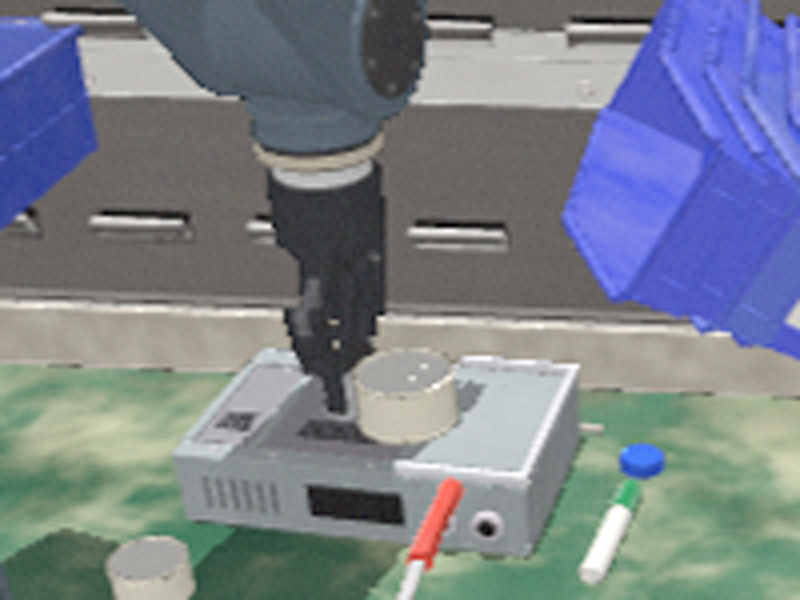

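Emit:
play_rows([
  {"tx": -7, "ty": 0, "tz": 0, "spin": 0, "hand": 40},
  {"tx": -14, "ty": 0, "tz": 0, "spin": 0, "hand": 40},
  {"tx": -21, "ty": 0, "tz": 0, "spin": 0, "hand": 40},
  {"tx": -28, "ty": 0, "tz": 0, "spin": 0, "hand": 40},
  {"tx": -35, "ty": 0, "tz": 0, "spin": 0, "hand": 40},
  {"tx": -41, "ty": 0, "tz": 0, "spin": 0, "hand": 40},
  {"tx": -46, "ty": 0, "tz": 0, "spin": 0, "hand": 40},
  {"tx": -50, "ty": 0, "tz": 0, "spin": 0, "hand": 40},
  {"tx": -52, "ty": 0, "tz": 0, "spin": 0, "hand": 40},
  {"tx": -52, "ty": 0, "tz": 0, "spin": 0, "hand": 40},
])

```text
time_s: 4.4
eef_pos: [500.3, 103.3, 94.2]
tcp_rot: [180.0, 0.0, 115.0]
ft_force: [0.1, 0.1, -0.9]
grip_width: 40.1
```

```bash
python3 - <<'E'
from mv import *
goto([-9,-30,95],115)
f,K,c=grab('scene'); cv2.imwrite('pics/s5.png',cv2.resize(f[60:210,100:300],(800,600),interpolation=cv2.INTER_CUBIC))
E
```

```text
now [500.3 103.3  94.2] u [ -8.8 -29.2  94.2] [1.8000e+02 1.0000e-02 1.1499e+02] tips 22.0 F [ 0.1  0.1 -0.9] g 40.07818095084783
delta tool [-0.8 -0.2 -0.8] spin -0.012694133597278778
```

View pics/s5.png

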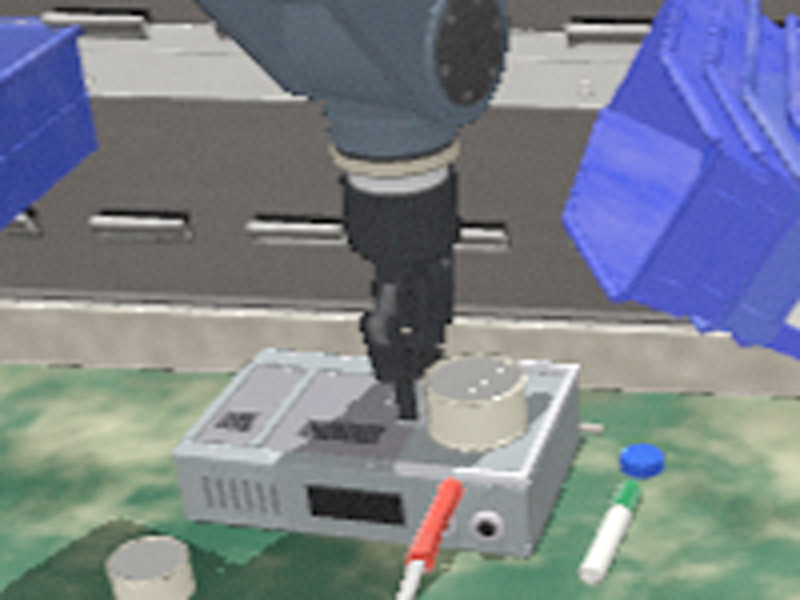

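Emit:
play_rows([
  {"tx": 6, "ty": 0, "tz": 0, "spin": 0, "hand": 40},
  {"tx": 16, "ty": 0, "tz": 0, "spin": 0, "hand": 40},
  {"tx": 25, "ty": 0, "tz": -20, "spin": 0, "hand": 30},
  {"tx": 32, "ty": -5, "tz": -50, "spin": 0, "hand": 20},
  {"tx": 40, "ty": -12, "tz": -80, "spin": 0, "hand": 10},
  {"tx": 50, "ty": -18, "tz": -110, "spin": 0, "hand": 0},
  {"tx": 55, "ty": -21, "tz": -130, "spin": 0, "hand": 0},
  {"tx": 55, "ty": -21, "tz": -130, "spin": 0, "hand": 0},
  {"tx": 55, "ty": -21, "tz": -130, "spin": 0, "hand": 0},
  {"tx": 55, "ty": -21, "tz": -130, "spin": 0, "hand": 0},
])

```text
time_s: 5.28
eef_pos: [457.4, 145.0, 223.5]
tcp_rot: [-179.9, -0.0, 115.0]
ft_force: [-0.7, -0.0, -0.0]
grip_width: 0.1
```

```bash
python3 - <<'E'
from mv import *
goto([-30,25,90],115)
f,K,c=grab('wrist','pics/w6.png')
Q=[[-58,-25,62],[52,-25,62],[52,75,62],[-58,75,62],[-42.5,-5,62],[-17.5,-5,62],[-17.5,55,62],[-42.5,55,62],[-80,-123,71],[80,-123,71],[80,133,62],[-80,133,62]]
for q in Q: print(q,proj(K,c,Ru@np.array(q)+tu)[0].round(0))
cv2.imwrite('pics/w6b.png',cv2.resize(f,(798,599),interpolation=cv2.INTER_CUBIC))
f,K,c=grab('scene'); cv2.imwrite('pics/s6.png',cv2.resize(f[60:210,100:300],(800,600),interpolation=cv2.INTER_CUBIC))
E
```

```text
now [457.4 145.  223.5] u [-30.2  26.7 223.5] [-1.7994e+02 -1.0000e-02  1.1503e+02] tips 22.0 F [-0.7 -0.  -0. ] g 0.10502373338409851
delta tool [ -1.7   0.3 133.5] spin 0.0317689064675335
[-58, -25, 62] [232. 233.]
[52, -25, 62] [350. 234.]
[52, 75, 62] [359. 125.]
[-58, 75, 62] [229. 124.]
[-42.5, -5, 62] [248. 213.]
[-17.5, -5, 62] [276. 213.]
[-17.5, 55, 62] [277. 148.]
[-42.5, 55, 62] [248. 148.]
[-80, -123, 71] [211. 328.]
[80, -123, 71] [373. 328.]
[80, 133, 62] [401.  51.]
[-80, 133, 62] [200.  50.]
```

View pics/w6b.png

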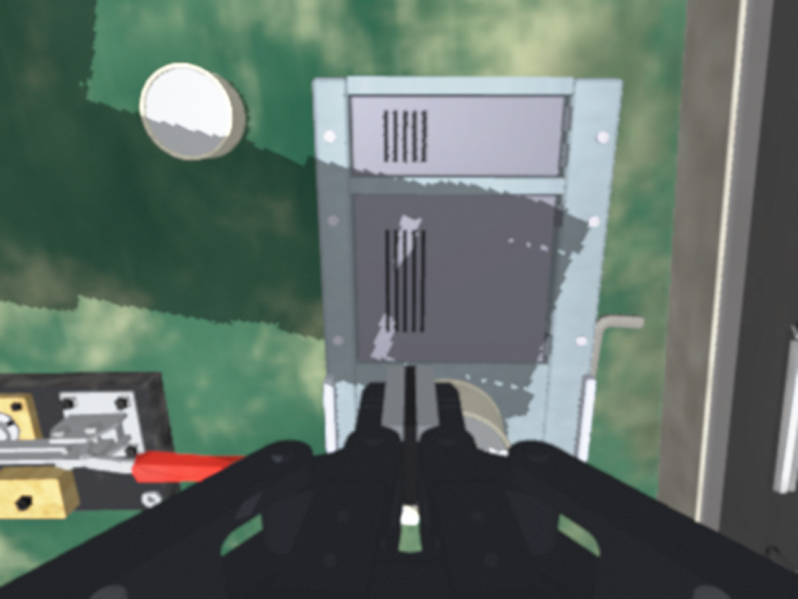

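View pics/s6.png

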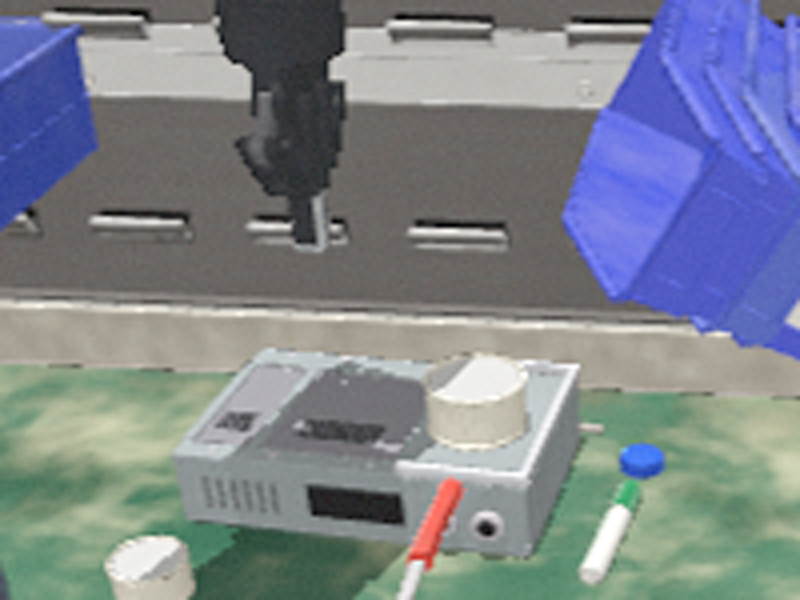

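Emit:
play_rows([
  {"tx": -1, "ty": 0, "tz": 30, "spin": 0, "hand": 0},
  {"tx": -2, "ty": 0, "tz": 65, "spin": 0, "hand": 0},
  {"tx": -2, "ty": 0, "tz": 100, "spin": 0, "hand": 0},
  {"tx": -2, "ty": 0, "tz": 122, "spin": 0, "hand": 0},
  {"tx": -2, "ty": 0, "tz": 132, "spin": 0, "hand": 0},
  {"tx": -2, "ty": 0, "tz": 135, "spin": 0, "hand": 0},
  {"tx": -2, "ty": 0, "tz": 135, "spin": 0, "hand": 0},
  {"tx": -2, "ty": 0, "tz": 135, "spin": 0, "hand": 0},
])

```text
time_s: 6.05
eef_pos: [459.4, 143.0, 90.2]
tcp_rot: [179.9, 0.0, 115.0]
ft_force: [0.9, 0.2, -0.1]
grip_width: 0.1
```

```bash
python3 - <<'E'
from mv import *
goto([-30,25,77.5],115)
f,K,c=grab('scene'); cv2.imwrite('pics/s7.png',cv2.resize(f[90:210,120:280],(800,600),interpolation=cv2.INTER_CUBIC))
E
```

```text
now [459.4 143.   90.2] u [-29.2  24.   90.2] [1.7992e+02 2.0000e-02 1.1500e+02] tips 22.0 F [ 0.9  0.2 -0.1] g 0.11496228216415072
delta tool [ 1.  -0.8 12.7] spin -0.003829126540054517
```

View pics/s7.png

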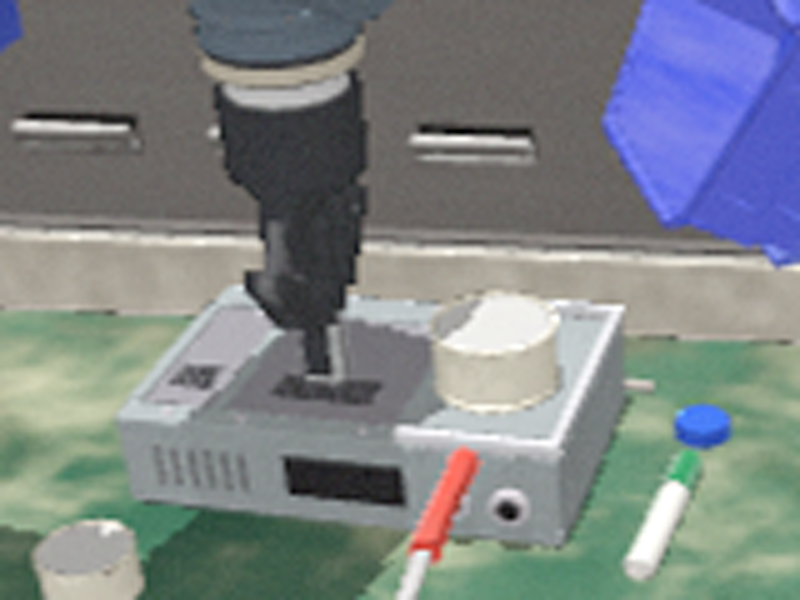

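Emit:
play_rows([
  {"tx": 0, "ty": -3, "tz": 2, "spin": 0, "hand": 0},
  {"tx": 0, "ty": -3, "tz": 4, "spin": 0, "hand": 0},
  {"tx": 0, "ty": -3, "tz": 6, "spin": 0, "hand": 0},
  {"tx": 0, "ty": -3, "tz": 8, "spin": 0, "hand": 0},
  {"tx": 0, "ty": -3, "tz": 9, "spin": 0, "hand": 0},
  {"tx": 0, "ty": -3, "tz": 10, "spin": 0, "hand": 0},
  {"tx": 0, "ty": -3, "tz": 10, "spin": 0, "hand": 0},
])

```text
time_s: 6.68
eef_pos: [456.2, 141.6, 79.5]
tcp_rot: [180.0, 0.0, 115.0]
ft_force: [-1.6, -0.7, 5.5]
grip_width: 0.2
```

Emit:
play_rows([
  {"tx": 0, "ty": 0, "tz": 1, "spin": 0, "hand": 0},
  {"tx": 0, "ty": 0, "tz": 2, "spin": 0, "hand": 0},
  {"tx": 0, "ty": 0, "tz": 2.5, "spin": 0, "hand": 0},
  {"tx": 0, "ty": 0, "tz": 2.5, "spin": 0, "hand": 0},
])

```text
time_s: 7.02
eef_pos: [456.2, 141.6, 77.1]
tcp_rot: [180.0, 0.0, 115.0]
ft_force: [-1.7, -1.5, 6.8]
grip_width: -0.1
```

Emit:
play_rows([
  {"tx": 0, "ty": 0, "tz": 0.7, "spin": 0, "hand": 0},
  {"tx": 0, "ty": 0, "tz": 1, "spin": 0, "hand": 0},
  {"tx": 0, "ty": 0, "tz": 1, "spin": 0, "hand": 0},
])

```text
time_s: 7.27
eef_pos: [456.3, 141.7, 76.5]
tcp_rot: [180.0, 0.0, 115.0]
ft_force: [-4.1, -0.2, 13.3]
grip_width: 0.3
```

Emit:
play_rows([
  {"tx": 0, "ty": 0, "tz": -15, "spin": 0, "hand": 0},
  {"tx": 0, "ty": 0, "tz": -45, "spin": 0, "hand": 0},
  {"tx": 0, "ty": 0, "tz": -80, "spin": 0, "hand": 0},
  {"tx": 0, "ty": 0, "tz": -115, "spin": 0, "hand": 0},
  {"tx": 0, "ty": 0, "tz": -145, "spin": 0, "hand": 0},
  {"tx": 0, "ty": 0, "tz": -160, "spin": 0, "hand": 0},
  {"tx": 0, "ty": 0, "tz": -160, "spin": 0, "hand": 0},
  {"tx": 0, "ty": 0, "tz": -160, "spin": 0, "hand": 0},
  {"tx": 0, "ty": 0, "tz": -160, "spin": 0, "hand": 0},
  {"tx": 0, "ty": 0, "tz": -160, "spin": 0, "hand": 0},
])

```text
time_s: 8.1
eef_pos: [455.4, 141.5, 234.4]
tcp_rot: [-179.9, -0.0, 115.0]
ft_force: [0.1, -0.8, 0.1]
grip_width: -0.3
```

Emit:
play_rows([
  {"tx": 0, "ty": 0, "tz": 0, "spin": 0, "hand": 0},
  {"tx": 0, "ty": 0, "tz": 0, "spin": 0, "hand": 0},
  {"tx": 0, "ty": 0, "tz": 0, "spin": 0, "hand": 0},
  {"tx": 0, "ty": 0, "tz": 0, "spin": 0, "hand": 0},
  {"tx": 0, "ty": 0, "tz": 0, "spin": 0, "hand": 0},
  {"tx": 0, "ty": 0, "tz": 0, "spin": 0, "hand": 0},
  {"tx": 0, "ty": 0, "tz": 0, "spin": 0, "hand": 0},
  {"tx": 0, "ty": 0, "tz": 0, "spin": 0, "hand": 0},
  {"tx": 0, "ty": 0, "tz": 0, "spin": 0, "hand": 0},
  {"tx": 0, "ty": 0, "tz": 0, "spin": 0, "hand": 0},
])

```text
time_s: 8.93
eef_pos: [456.0, 141.6, 235.8]
tcp_rot: [180.0, 0.0, 115.0]
ft_force: [0.6, 0.0, 0.2]
grip_width: -0.0
```

```bash
python3 - <<'E'
from mv import *
goto([-30,25,77.5],115)
f,K,c=grab('scene'); cv2.imwrite('pics/s8.png',cv2.resize(f[60:210,100:300],(800,600),interpolation=cv2.INTER_CUBIC))
f,K,c=grab('wrist'); cv2.imwrite('pics/w8.png',f)
E
```

```text
now [456.  141.6 235.8] u [-32.9  24.2 235.8] [180.   0. 115.] tips 22.0 F [0.6 0.  0.2] g -0.022950098501415554
delta tool [  0.8   2.9 158.3] spin 0.0007414209014200424
```

View pics/s8.png

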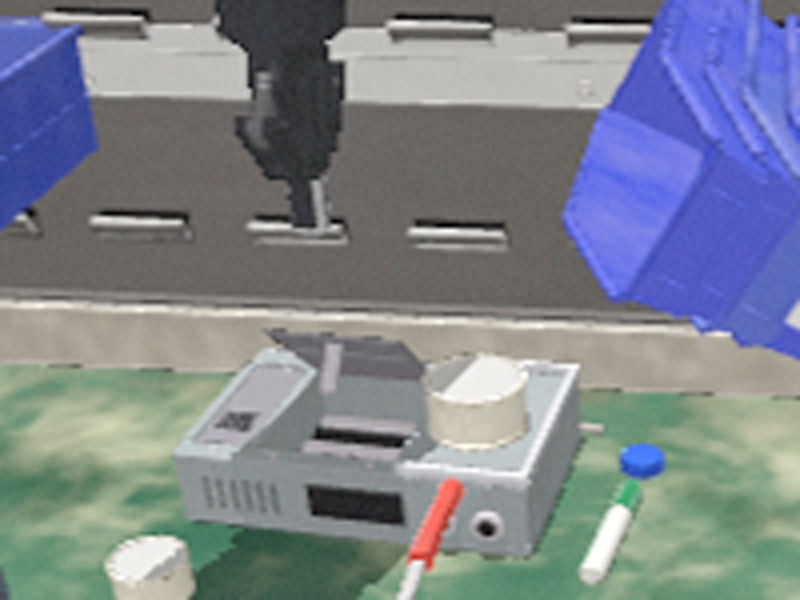

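View pics/w8.png

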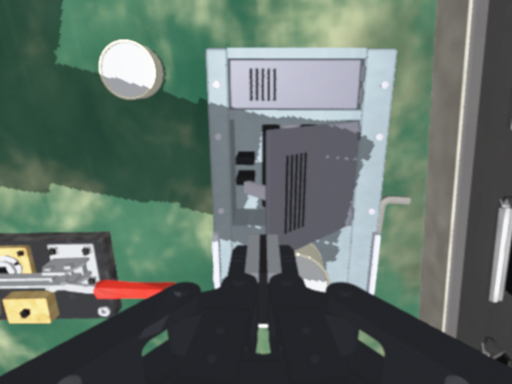

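Emit:
play_rows([
  {"tx": 0, "ty": -5, "tz": -15, "spin": 0, "hand": 0},
  {"tx": 0, "ty": -15, "tz": -30, "spin": 0, "hand": 0},
  {"tx": 0, "ty": -30, "tz": -45, "spin": 0, "hand": 0},
  {"tx": 0, "ty": -40, "tz": -55, "spin": 0, "hand": 0},
  {"tx": 0, "ty": -45, "tz": -60, "spin": 0, "hand": 0},
  {"tx": 0, "ty": -45, "tz": -60, "spin": 0, "hand": 0},
  {"tx": 0, "ty": -45, "tz": -60, "spin": 0, "hand": 0},
  {"tx": 0, "ty": -45, "tz": -60, "spin": 0, "hand": 0},
  {"tx": 0, "ty": -45, "tz": -60, "spin": 0, "hand": 0},
  {"tx": 0, "ty": -45, "tz": -60, "spin": 0, "hand": 0},
])

```text
time_s: 9.87
eef_pos: [415.4, 122.7, 295.2]
tcp_rot: [-179.9, -0.0, 115.0]
ft_force: [1.1, -0.3, -0.5]
grip_width: -0.2
```

```bash
python3 - <<'E'
from mv import *
f,K,c=grab('wrist'); cv2.imwrite('pics/w9.png',f)
f,K,c=grab('scene')
big=cv2.resize(f[110:210,130:263],None,fx=6,fy=6,interpolation=cv2.INTER_CUBIC)
# predicted tin at u(-9,-71), lid & base rings; hatch edge line y=-25; open hatch corner at .75 rad
a=np.linspace(0,6.28,30)
W=[Ru@np.array([-9+36*np.cos(t),-71+36*np.sin(t),z])+tu for z in (62,102) for t in a]
W+=[Ru@np.array([x,-25,62.])+tu for x in np.linspace(-58,52,15)]
W+=[Ru@np.array([52-110*np.cos(.75),y,62+110*np.sin(.75)])+tu for y in (-25,75)]
for w in W:
    p=(proj(K,c,w)[0]-[129.5,109.5])*6; cv2.circle(big,tuple(int(v) for v in p),2,(0,0,255),-1)
cv2.imwrite('pics/s9.png',big)
E
```

```text
(no output)
```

View pics/s9.png

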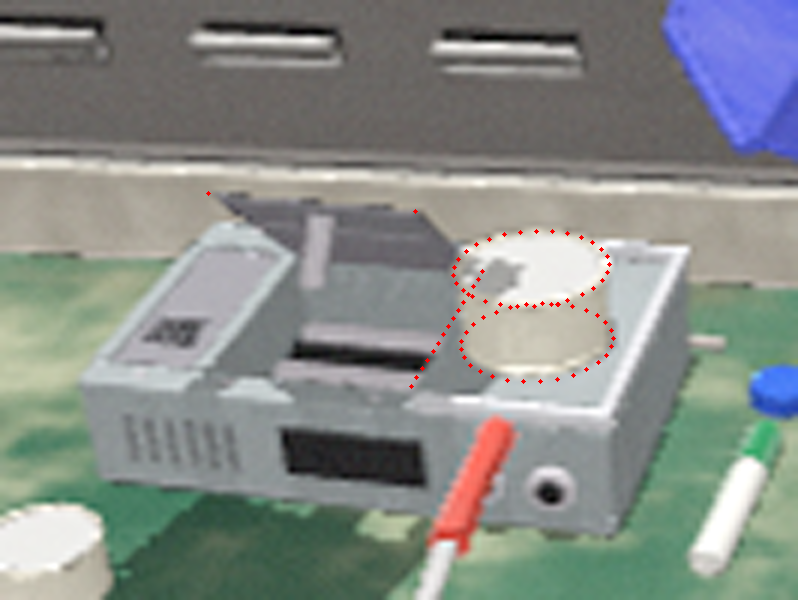

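View pics/w9.png

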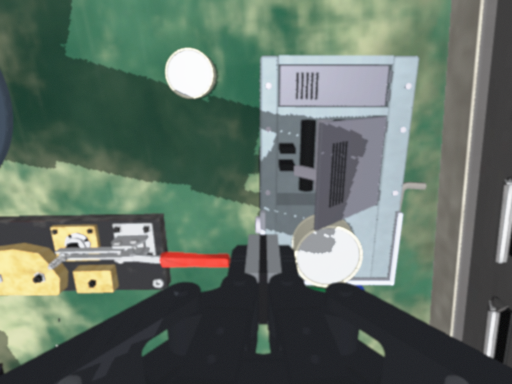

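```bash
python3 -c "
from cell import ctrl
print(ctrl.job_done())"
```

```text
the job is handed in; nothing more can be done
None
```

I pushed the grease tin off the wide hatch onto the rimmed deck, released the hatch's latch with one press, and handed the job in at about 10 s. No verdict came back.

**Push:** I pushed the tin sideways with two part-open fingers. They stayed about 10 mm above the top and never closed on the tin or lifted it.

**Press:** With the fingers shut, I pressed the ribbed pad once, down to its stop. The force reached about 13 N, against about 7 N just before the stop. I then drew straight up.

**Last pictures:**
- **Tin:** it stands on the deck at about x = -9, y = -71 mm of the controller, about 10 mm clear of the wide hatch's edge.
- **Hatches:** the wide hatch stands open at about 0.75 rad, and the narrow hatch is shut.
- **Loose things:** the marker, blue cap and hex key look unmoved, and so does the smaller look-alike tin. I did not check the tape roll or screwdriver again, but the arm never went near them.
- **Robot:** the arm is clear of everything.

**What disagreed:** the wrist and scene cameras put the controller about 4 mm apart in x, which is more than the stated 2 mm. I used a position between the two. The tin and the raised hatch then appeared where I expected them, and the offset was small against the room on the deck and pad. My first move call was refused because its rows left out some fields, and it moved nothing.

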